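Weigh out a casting charge on the spring scale

TASK

Make up the alloy charge on the spring scale: add bars to the pan or take them off until its pointer comes to rest between the two prongs of the target fork. Bars go into the pan lying crosswise, their ends towards its two side walls, and are set down gently, never dropped; at the end every bar lies flat on its broad face and any that is not needed is in the rack or on the black mat. Do not disturb the plaster model, articulator, jar or tray.

Things in the scene. Friction and masses are not known exactly. Their poses are not given: they have to be found in the camera images.
- scale: fixed spring scale, white base 280 x 110 x 26 mm, on either side of the bench, turned up to 0.3 rad. Origin: on the bench under the pan's centre; x is the pan's long direction, towards the end with the pointer and grey column (14 mm square, top 129 mm above the bench, at x 137, y 34 mm).
- pan (a joint): how far the pan has sunk (m): 0 empty and fully up, 0.05 the lower stop. A linear damped spring, zero when empty: it sinks about 8.0 mm per 190 g (233 N/m) and rests about 1 s after a change. The slide is vertical; the pan does not tilt.
- pan_floor (a point): centre of the pan's floor, moving with it; 85 mm above the bench at joint 0; axes as the scale's. Steel trough, 216 mm long (x), both ends open without a lip, 78 mm between 3 mm side walls (+y, -y) that rise 50 mm. Bars lie crosswise, length along y, with 6 mm at each end: fingers fit only at their long sides (x). Two or three bars fit side by side.
- pointer (a point): middle of the pointer blade (14 x 12 x 3 mm, dark steel) at the far end of the pan, 146 mm along x from pan_floor and 2.5 mm below it; it moves with the pan.
- index: fixed dark steel target fork on the scale's column, its height differing from start to start. Origin: middle of its mouth, in line with the pointer's path. Prong inner faces 6.5 mm above and below the origin; the 3 mm blade is to rest between them. It always asks for more than the narrow bar alone, and some choice of the three bars always meets it.
- rack: fixed white rack, base 100 x 180 x 6 mm, turned up to 0.4 rad. Origin: centre of its underside. Three pockets along y, centred at y = -56, 0 and 56 mm, floor 6 mm above the bench, the middle one empty. Walls between them 6 mm thick, 44 mm long in x, tops 40 mm above the bench, 50 mm apart; pockets are open at both x ends.
- mat: fixed black rubber mat, 260 x 200 x 3 mm, in the middle of the bench, where bars can be put down to take them again another way. Origin: centre of its underside; x along its 260 mm side; top 3 mm above the bench.
- bar_narrow: plain steel-grey cast alloy bar, 66 x 22 mm in plan and 16 mm thick, about 190 g (the true mass may differ by 2 per cent). Origin: centre of its underside; x along its 66 mm length, y across its width, z up. At the start it lies flat and crosswise somewhere in the pan.
- bar_mid: plain steel-grey cast alloy bar, 66 x 44 mm in plan and 16 mm thick, about 380 g (the true mass may differ by 2 per cent). Origin: centre of its underside; x along its 66 mm length, y across its width, z up. At the start it lies flat in one of the rack's outer pockets, length along the rack's x, its ends standing out, free to grip; no room for fingers at its long sides.
- bar_thick: plain steel-grey cast alloy bar, 66 x 44 mm in plan and 32 mm thick, about 760 g (the true mass may differ by 2 per cent). Origin: centre of its underside; x along its 66 mm length, y across its width, z up. At the start it lies flat in one of the rack's outer pockets, length along the rack's x, its ends standing out, free to grip; no room for fingers at its long sides.
- model: loose plaster dental model with an arch of teeth, 66 x 60 x 41 mm, standing somewhere on the far part of the mat. Origin: centre of its underside. Not to be disturbed.
- articulator: loose aluminium dental articulator, about 100 x 85 x 120 mm, beyond the mat. Origin: centre of its underside. Not to be disturbed.
- jar: loose white jar with a white lid, 56 mm diameter, 75 mm tall, between the robot and the mat. Origin: centre of its underside. Not to be disturbed.
- tray: loose white open tray, 150 x 140 x 35 mm, with a plaster block in it, at the left of the bench. Origin: centre of its underside. Not to be disturbed.
There are look-alikes about, which are no part of the job. What is shaped like the bar_mid but purple or red is not meant. Leave any yellow look-alike of the bar_narrow alone.

How it is judged:
At the end, for the whole second after the job is handed in: The pointer rests within 5 mm in height of the middle of the target fork (the blade between the prongs), the pan still (under 5 mm/s); each of the three bars lies flat (within 0.15 rad) and at rest in the pan (crosswise, within 0.3 rad), in the rack or on the mat (((x of bar_narrow in the frame of pan_floor between -0.105 and 0.105 m and y of bar_narrow in the frame of pan_floor between -0.03 and 0.03 m and z of bar_narrow in the frame of pan_floor between -0.005 and 0.06 m and angle between the x axis of bar_narrow and the y axis of scale, either way round below 0.3 rad) or (x of bar_narrow in the frame of rack between -0.05 and 0.05 m and y of bar_narrow in the frame of rack between -0.085 and 0.085 m and z of bar_narrow in the frame of rack between -0.005 and 0.045 m) or (x of bar_narrow in the frame of mat between -0.13 and 0.13 m and y of bar_narrow in the frame of mat between -0.1 and 0.1 m and z of bar_narrow in the frame of mat between -0.005 and 0.05 m)) and angle between the z axis of each of bar_narrow, bar_mid, bar_thick and the z axis of scale, either way round below 0.15 rad and linear speed of each of bar_narrow, bar_mid, bar_thick below 0.02 m/s and ((x of bar_mid in the frame of pan_floor between -0.105 and 0.105 m and y of bar_mid in the frame of pan_floor between -0.03 and 0.03 m and z of bar_mid in the frame of pan_floor between -0.005 and 0.06 m and angle between the x axis of bar_mid and the y axis of scale, either way round below 0.3 rad) or (x of bar_mid in the frame of rack between -0.05 and 0.05 m and y of bar_mid in the frame of rack between -0.085 and 0.085 m and z of bar_mid in the frame of rack between -0.005 and 0.045 m) or (x of bar_mid in the frame of mat between -0.13 and 0.13 m and y of bar_mid in the frame of mat between -0.1 and 0.1 m and z of bar_mid in the frame of mat between -0.005 and 0.05 m)) and ((x of bar_thick in the frame of pan_floor between -0.105 and 0.105 m and y of bar_thick in the frame of pan_floor between -0.03 and 0.03 m and z of bar_thick in the frame of pan_floor between -0.005 and 0.06 m and angle between the x axis of bar_thick and the y axis of scale, either way round below 0.3 rad) or (x of bar_thick in the frame of rack between -0.05 and 0.05 m and y of bar_thick in the frame of rack between -0.085 and 0.085 m and z of bar_thick in the frame of rack between -0.005 and 0.045 m) or (x of bar_thick in the frame of mat between -0.13 and 0.13 m and y of bar_thick in the frame of mat between -0.1 and 0.1 m and z of bar_thick in the frame of mat between -0.005 and 0.05 m)) and z of pointer in the frame of index between -0.005 and 0.005 m and velocity of joint pan between -0.005 and 0.005 m/s); the robot touches nothing.
It fails at once if a bar was dropped or the pan slammed (pan sinking faster than 0.3 m/s) (velocity of joint pan above 0.3 m/s).
It fails at once if the plaster model was disturbed (moved more than 20 mm) (distance of model from where it was at the start of the episode above 0.02 m).
It fails at once if the articulator was disturbed (moved more than 20 mm) (distance of articulator from where it was at the start of the episode above 0.02 m).
It fails at once if the jar was disturbed (moved more than 20 mm) (distance of jar from where it was at the start of the episode above 0.02 m).
It fails at once if the white tray was disturbed (moved more than 20 mm) (distance of tray from where it was at the start of the episode above 0.02 m).
It also fails if it takes over 70 s, if anything falls off the work surface, if the arm or the gripper's body presses on something with over 40 N, if the wrist force passes 120 N, or if a joint passes its speed limit or range.

ROBOT

A 7-joint arm with a two-finger parallel gripper is mounted at the origin on the work surface. World frame = base frame: x ahead of the robot, y to its left, z up, the work surface at z = 0. Lengths are in m, angles in rad, forces in N, time in s.
With the tool pointing down it reaches from about 0.4 to 0.85 m from the base axis. Payload 4.5 kg.
Tool frame: the origin (TCP) lies midway between the tips of the shut fingers; the grasp point (between the pads) lies 19 mm behind it; z points along the fingers, y is the line along which they close (so a half turn about z gives the same grasp; the last joint's range is limited). The gripper opens to 88 mm and grips with 3 to 60 N. Pads are 18 mm wide; open, the fingers measure 123 mm over their backs; the gripper's body (75 mm by 187 mm) begins 45 mm behind the grasp point.
Start: joints at [-1.088, 0.689, -0.195, 1.565, 0.157, 0.902, -0.215], TCP at [0.271, 0.563, 0.239] pointing down, gripper open.
Joint ranges: [-3.01, 3.01], [-0.46, 2.08], [-1.47, 1.51], [0.13, 2.56], [-1, 4.14], [0.04, 2.09], [-2.66, 2.66]. Speed limits (rad/s): [2.57, 2.57, 3.14, 3.14, 3.14, 3.14, 3.14].

INTERFACE

Orientations are given as a unit quaternion [x, y, z, w].
In Python, from plant import r, eyes, finish_job gives the robot as it stands. The module is installed in compiled form; this text tells all that it offers.
- The arm moves only by the tool move_arm, never from a script. Its argument "motion" is a list of rows, each a list of 7 numbers: the shift along the tool's x, y, z in mm, then the turn, a rotation vector about the tool's x, y, z in degrees, then the closure, from 0 (fully open) to 1 (shut). A call has 1 to 5 rows; each row is the pose to reach, as a shift and turn from the pose commanded when the call began, along the tool's axes at that moment; what a row does not reach only later rows make up. A row lasts 1/8 s, in which the tool goes at most 62.5 mm and 10.7 degrees, less where a joint would pass 70% of its speed; a pose out of reach is approached as far as the arm can. A call with a gripper value outside its range is refused whole. The fingers move at their own pace and stop on an object; "newtons" is the grip in N (left out, the last holds). Time passes only in rows, so rows that repeat a pose let the fingers close. It gives the time, the measured TCP pose, the force, the opening and the grip force at its end, in the units of the state.
- r.get_state(): the state, without advancing time (a new reading comes with each control period).
- eyes.snapshot(name): name is "scene" or "side" or "wrist"; returns a dict with "frame" (480x640x3 uint8, red, green, blue), "z_map" (480x640 float32, m along the optical axis (not along the pixel's ray), 0 where there is no reading), "intrinsics" (3x3 intrinsics, pixels), "dist" ([k1, k2, p1, p2, k3] as OpenCV has them; the pictures are not rectified), "world_to_cam" (4x4, takes a point from world to camera coordinates). Camera axes: x right, y down, z forward; pixel columns grow to the right and rows downward; lengths in m; the calibration is good to about 2 mm. A picture is of the moment at which its call begins.
- finish_job(): hands the job in; it is judged then, once.
The state is a dict: "clock": time; "q": joint angles; "qd": joint speeds; "joint_torque": joint torques, N m; "tool_pos": TCP position; "eef_rot": TCP orientation; "contact_force": force on the tool from outside, world axes, zero at the start; "moment": the same for the moment, N m; "opening": opening from 0.0 (shut) to 1.0 (fully open); "finger_force": force on a finger pad.
Only numpy, scipy, OpenCV 4.12 (cv2) and the standard library are available. Lean on these libraries where they do the work, as an engineer would, in place of code of your own. Each camera call takes 0.05 s, during which the arm holds its last target. There are 200 camera calls.

## Working session

There is one attempt and no reset: what is moved stays moved. The work goes in short steps, Python scripts to look and compute and a tool call to move; the robot and the scene stay as the last step left them, time stands still between calls to the robot, and variables do not carry over. Pictures are saved under pics/ and viewed, at most 10 in all, crops included, and the job is handed in when it is done.

Besides the shell and the picture viewer there is one more tool, called after "Emit:" by a JSON object that holds its "name" and its "arguments", one argument or row to a line. move_arm: Moves the arm, as the interface text tells. Its arguments: {"type":"object","properties":{"motion":{"type":"array","items":{"type":"array","items":{"type":"number"}}},"newtons":{"type":"number"}},"required":["motion"]}

```bash
mkdir -p pics
cat > h.py <<'E'
import numpy as np, cv2, pickle
from scipy.spatial.transform import Rotation as R
from plant import r, eyes, finish_job
def snap(n,save=None):
    s=eyes.snapshot(n)
    if save: cv2.imwrite(f'pics/{save}.png',s['frame'][:,:,::-1])
    pickle.dump(s,open(f'last_{n}.pkl','wb')); return s
def last(n): return pickle.load(open(f'last_{n}.pkl','rb'))
def rays(s,px):
    px=np.asarray(px,float).reshape(-1,1,2)
    u=cv2.undistortPoints(px,s['intrinsics'],np.array(s['dist'])).reshape(-1,2)
    T=s['world_to_cam']; Rm=T[:3,:3]; c=-Rm.T@T[:3,3]
    return c,(np.c_[u,np.ones(len(u))])@Rm   # depth-scaled rays
def onz(s,px,z):
    c,d=rays(s,px); return c+d*((z-c[2])/d[:,2])[:,None]
def cloud(s):
    v,u=np.nonzero(s['z_map']>0); c,d=rays(s,np.c_[u,v])
    P=np.zeros(s['frame'].shape); P[:]=np.nan
    P[v,u]=c+d*s['z_map'][v,u][:,None]; return P
def proj(s,P):
    T=s['world_to_cam']
    return cv2.projectPoints(np.asarray(P,float).reshape(-1,3),cv2.Rodrigues(T[:3,:3])[0],T[:3,3],s['intrinsics'],np.array(s['dist']))[0].reshape(-1,2)
E
python3 - <<'E'
from h import *
a=snap('scene');b=snap('side');c=snap('wrist')
for n,s in zip('sdw',(a,b,c)):
    T=s['world_to_cam'];print(n,(-T[:3,:3].T@T[:3,3]).round(3),T[2,:3].round(2),(s['z_map']>0).mean())
cv2.imwrite('pics/a.png',a['frame'][:,:,::-1]);cv2.imwrite('pics/b.png',b['frame'][:,:,::-1])
print(r.get_state())
E
```

```text
s [0.989 0.305 0.946] [-0.44 -0.28 -0.85] 0.995986328125
d [0.487 0.776 1.018] [ 0.05 -0.62 -0.78] 0.9959928385416666
w [0.199 0.598 0.384] [ 0.28 -0.13 -0.95] 0.9958723958333333
{'clock': 0.15, 'q': array([-1.08819709,  0.68977682, -0.19451927,  1.56605339,  0.15732156,
        0.90248982, -0.21507702]), 'qd': array([-0.00058249, -0.00182036,  0.00145369, -0.00342751, -0.00145786,
       -0.00109221, -0.00096211]), 'joint_torque': array([-1.93049636e-03, -5.27861238e+01, -1.26893643e+00, -1.53587025e+01,
       -5.26556885e-02,  3.87176915e-03,  9.24449637e-05]), 'tool_pos': array([0.27102117, 0.56267974, 0.2381169 ]), 'eef_rot': array([ 2.22477603e-01,  9.74937572e-01, -6.62258067e-04, -9.03711932e-05]), 'contact_force': array([ 0.49944433,  0.37309364, -0.27864416]), 'moment': array([-0.02463407,  0.00780627, -0.01251833]), 'finger_force': 0.0, 'opening': 0.9995352381500227}
```

View pics/a.png

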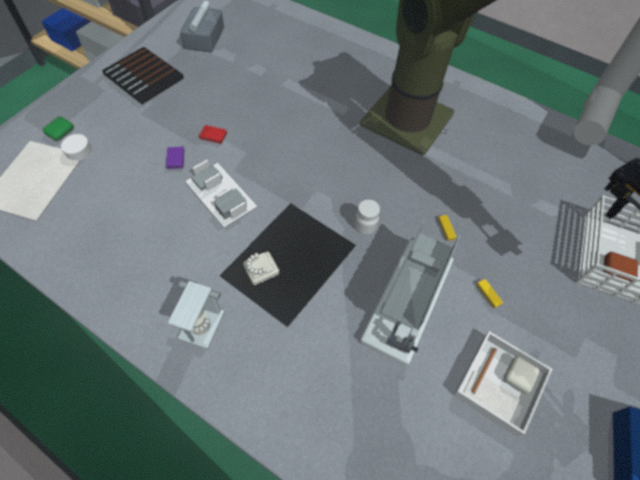

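View pics/b.png

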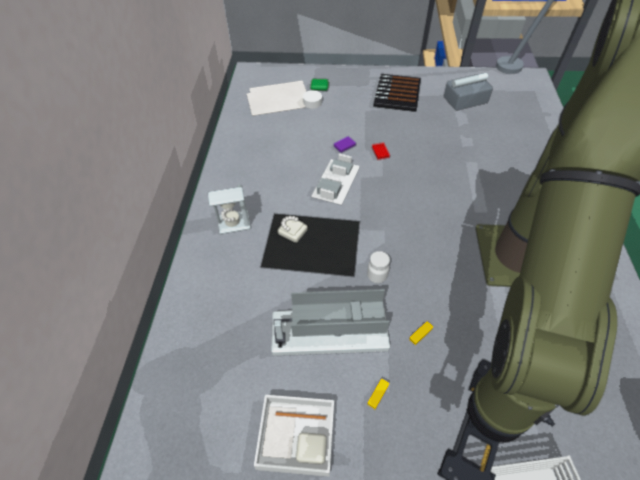

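The scene view shows the pan scale at (410,300) with its pointer and fork at (400,338). The narrow bar is in the pan near (432,250). The rack is at (220,195) with grey bars at (207,175) and (231,205). The model is at (262,267) on the mat and the jar at (368,215). The red (213,133), purple (175,157), green and yellow (447,227), (489,292) blocks are look-alikes and stay where they are.

Run:
```python
from h import *
a=last('scene');b=last('side')
def rect(P,m):
    (c,wh,an)=cv2.minAreaRect(P[m][:,:2].astype(np.float32)); bx=cv2.boxPoints((c,wh,an)); return np.round(c,4),np.round(wh,4),round(an,2)
for n,s,sc,rk in (('scene',a,(355,225,465,365),(180,155,262,230)),('side',b,(265,280,395,360),(305,145,365,205))):
    P=cloud(s);Z=P[:,:,2];S=cv2.cvtColor(s['frame'],cv2.COLOR_RGB2HSV)
    for nm,(x0,y0,x1,y1) in (('scale',sc),('rack',rk)):
        M=np.zeros(Z.shape,bool);M[y0:y1,x0:x1]=1
        h,e=np.histogram(Z[M],bins=np.arange(-.005,.16,.005));print(n,nm,{round(float(k)*1000+2.5):int(v) for k,v in zip(e,h) if v>8})
        if nm=='rack':
            m=M&(Z>.003)&(Z<.012);print('base',rect(P,m))
            m=M&(Z>.015);q,l,st,ce=cv2.connectedComponentsWithStats(m.astype(np.uint8))
            for i in range(1,q):
                if st[i,4]>30: mm=l==i;print(st[i],Z[mm].max().round(4),rect(P,mm))
        else:
            m=M&(Z>.018)&(Z<.034);print('base',rect(P,m))
            m=M&(Z>.12)&(Z<.14);print('walls',rect(P,m))
for n,s,c,nm in (('scene',a,(170,150,490,380),0),('side',b,(255,140,415,360),0)):pass
A=cv2.resize(a['frame'][150:370,180:480],(800,587),interpolation=cv2.INTER_CUBIC)
cv2.imwrite('pics/c.png',A[:,:,::-1])
print(onz(a,[(447,227),(489,292),(368,203)],.01).round(3), onz(a,[(262,265),(200,310)],.04).round(3))
```

```text
scene scale {-2: 5658, 2: 2875, 8: 90, 12: 137, 18: 172, 22: 1051, 27: 853, 32: 20, 38: 15, 42: 17, 48: 42, 52: 15, 58: 49, 63: 100, 68: 10, 72: 837, 78: 2313, 82: 90, 87: 87, 92: 280, 98: 43, 102: 36, 108: 29, 112: 33, 117: 41, 122: 89, 128: 275}
base (array([0.4889, 0.259 ]), array([0.3326, 0.2301]), 33.11)
walls (array([0.5069, 0.2646]), array([0.2534, 0.0848]), 5.83)
scene rack {-2: 2009, 2: 2010, 8: 716, 12: 104, 18: 148, 22: 303, 27: 92, 32: 136, 38: 494, 42: 88}
base (array([ 0.5107, -0.2753]), array([0.2362, 0.2164]), 34.33)
[192 159  30  30 561] 0.0437 (array([ 0.5016, -0.3189]), array([0.0665, 0.066 ]), 73.76)
[214 187  33  31 683] 0.0449 (array([ 0.5356, -0.2119]), array([0.0664, 0.067 ]), 70.77)
side scale {-2: 2701, 2: 849, 8: 112, 12: 109, 18: 158, 22: 1197, 27: 738, 52: 20, 58: 40, 63: 45, 68: 13, 72: 756, 78: 1103, 82: 211, 87: 253, 92: 346, 98: 215, 102: 206, 108: 224, 112: 215, 117: 216, 122: 287, 128: 200}
base (array([0.5041, 0.2688]), array([0.2795, 0.11  ]), 4.83)
walls (array([0.5023, 0.2665]), array([0.2499, 0.0873]), 5.64)
side rack {-2: 1475, 2: 869, 8: 229, 12: 87, 18: 155, 22: 128, 27: 60, 32: 146, 38: 242, 42: 18}
base (array([ 0.5159, -0.2994]), array([0.198 , 0.2739]), 3.34)
[330 153  23  22 326] 0.0454 (array([ 0.4941, -0.3175]), array([0.0708, 0.0656]), 70.72)
[317 177  25  22 399] 0.0427 (array([ 0.5307, -0.2103]), array([0.0658, 0.068 ]), 73.47)
[[0.286 0.255 0.01 ]
 [0.391 0.409 0.01 ]
 [0.333 0.061 0.01 ]] [[ 0.634 -0.04   0.04 ]
 [ 0.794 -0.082  0.04 ]]
```

View pics/c.png

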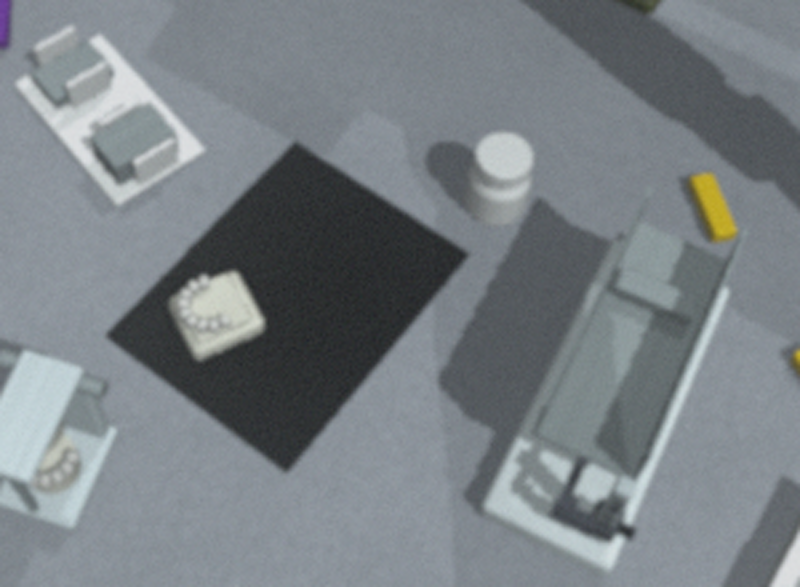

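The enlarged crop settles which grey bar is which. The thin one at crop (70,75), image (206,178), is bar_mid, and the taller one at (135,140), image (231,203), is bar_thick. The coloured blocks are not meant. Next I read the fork height and the frames.

Run:
```python
from h import *
a=last('scene');b=last('side')
def rectc(m,s,z):
    pts=np.argwhere(m)[:,::-1]; w=onz(s,pts,z)[:,:2].astype(np.float32); return cv2.minAreaRect(w)
out={}
th=np.radians(5.2)
for n,s,sc,rk in (('scene',a,(355,225,465,365),(180,155,262,230)),('side',b,(265,280,395,360),(305,145,365,205))):
    P=cloud(s);Z=P[:,:,2];V=s['frame'].max(2).astype(int)
    def M(r): m=np.zeros(Z.shape,bool);m[r[1]:r[3],r[0]:r[2]]=1;return m
    c0=np.array([.4866,.264]);d=P[:,:,:2]-c0
    X=d[:,:,0]*np.cos(th)+d[:,:,1]*np.sin(th);Y=-d[:,:,0]*np.sin(th)+d[:,:,1]*np.cos(th)
    m=M(sc)&(Z>.122)&(X<.12)
    for sg in (1,-1):
        w=m&(sg*Y>.02)
        if w.sum()>20:
            p=np.c_[X[w],Y[w]];print(n,'wall',sg,w.sum(),'x',np.percentile(p[:,0],[1,99]).round(4),'yfit',np.polyfit(p[:,0],p[:,1],1).round(4),'ztop',np.percentile(Z[w],95).round(4))
    w=M(sc)&(abs(Y)<.034)&(X<.1)&(Z>.083)&(Z<.1); print('bar x',np.percentile(X[w],[3,97]).round(4),'y',np.percentile(Y[w],[3,97]).round(4),'z',np.median(Z[w]).round(4),w.sum())
    w=M(sc)&(abs(Y)<.03)&(X<.1)&(Z>.06)&(Z<.084);print('floor z',np.median(Z[w]).round(4))
    w=M(sc)&(V<75)&(X>.11)&(Z>.03); print('dark n',w.sum())
    p=np.c_[X[w],Y[w],Z[w]]
    for k in range(30,140,4):
        q=p[(p[:,2]*1000>=k)&(p[:,2]*1000<k+4)]
        if len(q)>3: print('  z',k,len(q),'X',np.percentile(q[:,0],[5,95]).round(3),'Y',np.percentile(q[:,1],[5,95]).round(3))
    # rack: bar tops
    V=M(rk)&(s['frame'].min(2)>0)
    for nm,lo,hi in (('thick/walls',.033,.05),('mid',.018,.028)):
        w=V&(Z>lo)&(Z<hi)
        q,l,st,ce=cv2.connectedComponentsWithStats(w.astype(np.uint8))
        for i in range(1,q):
            if st[i,4]>15: print(n,nm,st[i,4],ce[i].round(0),'z',np.median(Z[l==i]).round(4),'col',s['frame'][l==i].mean(0).round(0),[np.round(t,4) for t in cv2.minAreaRect(P[l==i][:,:2].astype(np.float32))])
C=np.hstack([cv2.resize(a['frame'][310:365,365:430],(400,338),interpolation=cv2.INTER_CUBIC),cv2.resize(b['frame'][300:355,265:330],(400,338),interpolation=cv2.INTER_CUBIC)])
cv2.imwrite('pics/d.png',C[:,:,::-1])
```

```text
scene wall 1 160 x [-0.105   0.1084] yfit [0.0105 0.0391] ztop 0.1282
scene wall -1 136 x [-0.0897  0.1091] yfit [ 0.0198 -0.0412] ztop 0.1285
bar x [-0.0498 -0.0278] y [-0.032   0.0274] z 0.0918 328
floor z 0.0761
dark n 26
  z 50 4 X [0.137 0.149] Y [0.037 0.053]
  z 54 7 X [0.139 0.152] Y [0.01  0.054]
  z 58 8 X [0.139 0.153] Y [0.011 0.053]
scene thick/walls 64 [200. 165.] z 0.0388 col [175. 180. 182.] [array([ 0.4913, -0.3451]), array([0.0095, 0.043 ]), np.float64(75.865)]
scene thick/walls 62 [212. 178.] z 0.0378 col [178. 183. 185.] [array([ 0.5069, -0.2913]), array([0.0099, 0.0447]), np.float64(75.5563)]
scene thick/walls 538 [230. 200.] z 0.0376 col [147. 156. 158.] [array([ 0.5356, -0.2119]), array([0.0663, 0.067 ]), np.float64(70.5527)]
scene mid 364 [205. 175.] z 0.022 col [141. 150. 152.] [array([ 0.5023, -0.3173]), array([0.0615, 0.0658]), np.float64(72.5184)]
scene mid 74 [233. 211.] z 0.0236 col [128. 134. 135.] [array([ 0.5525, -0.1978]), array([0.0296, 0.0737]), np.float64(35.3216)]
side wall 1 189 x [-0.1076  0.1031] yfit [0.0107 0.0413] ztop 0.1278
side wall -1 1
[... 270 characters left out ...]
 6 X [0.116 0.129] Y [0.002 0.003]
side thick/walls 39 [345. 156.] z 0.0375 col [191. 193. 195.] [array([ 0.4859, -0.344 ]), array([0.0148, 0.0435]), np.float64(74.8574)]
side thick/walls 34 [339. 168.] z 0.0362 col [196. 199. 199.] [array([ 0.5009, -0.289 ]), array([0.0113, 0.0415]), np.float64(69.1236)]
side thick/walls 278 [329. 185.] z 0.0365 col [162. 170. 171.] [array([ 0.5302, -0.2102]), array([0.0645, 0.0645]), np.float64(70.6074)]
side mid 177 [342. 165.] z 0.0209 col [161. 168. 169.] [array([ 0.4954, -0.3157]), array([0.0665, 0.0643]), np.float64(70.7198)]
side mid 54 [329. 193.] z 0.0234 col [152. 156. 156.] [array([ 0.5259, -0.1918]), array([0.0757, 0.0413]), np.float64(12.7395)]
```

View pics/d.png

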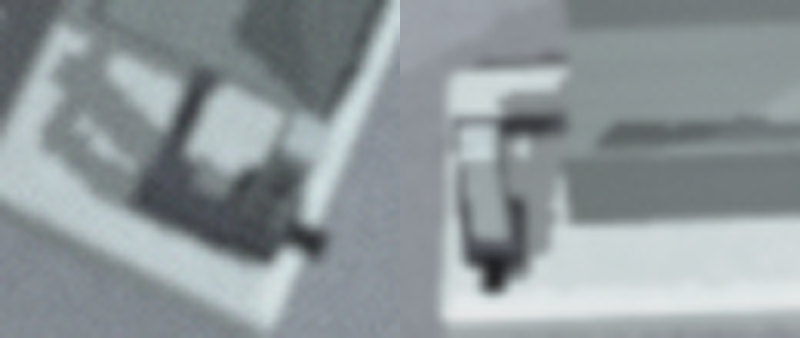

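The pointer arm, column and dark fork with its side screw show at about (395,340) in the scene view and (280,340) in the side view. I will read the heights of the dark pixels there.

Run:
```python
from h import *
a=last('scene');b=last('side')
th=np.radians(5.75);c0=np.array([.4866,.264])
for n,s,sc in (('scene',a,(355,300,465,365)),('side',b,(265,300,395,360))):
    P=cloud(s);Z=P[:,:,2];V=s['frame'].max(2).astype(int)
    d=P[:,:,:2]-c0
    X=d[:,:,0]*np.cos(th)+d[:,:,1]*np.sin(th);Y=-d[:,:,0]*np.sin(th)+d[:,:,1]*np.cos(th)
    m=np.zeros(Z.shape,bool);m[sc[1]:sc[3],sc[0]:sc[2]]=1
    w=m&(Z>.033)&(X>.112)&(Z<.12)
    for v,u in np.argwhere(w): 
        if Y[v,u]<.06: print((u,v),V[v,u],'X%.0f Y%.0f Z%.0f'%(1e3*X[v,u],1e3*Y[v,u],1e3*Z[v,u]),end='; ') if (u+v)%2 else 0
    print()
ca,da=rays(a,[(416.2,349)]);cb,db=rays(b,[(280,345.9)])
A=np.c_[da[0],-db[0]];t=np.linalg.lstsq(A,cb-ca,rcond=None)[0];print(ca+da[0]*t[0],cb+db[0]*t[1])
```

```text
(np.int64(396), np.int64(321)) 110 X113 Y-5 Z77; (np.int64(397), np.int64(322)) 91 X113 Y-2 Z76; (np.int64(396), np.int64(323)) 95 X116 Y-3 Z76; (np.int64(398), np.int64(323)) 87 X114 Y0 Z76; (np.int64(395), np.int64(324)) 112 X118 Y-4 Z73; (np.int64(397), np.int64(324)) 82 X117 Y-1 Z75; (np.int64(394), np.int64(325)) 147 X121 Y-5 Z74; (np.int64(396), np.int64(325)) 76 X121 Y-2 Z77; (np.int64(398), np.int64(325)) 118 X117 Y2 Z73; (np.int64(395), np.int64(326)) 88 X122 Y-3 Z75; (np.int64(397), np.int64(326)) 96 X120 Y1 Z74; (np.int64(394), np.int64(327)) 107 X126 Y-4 Z76; (np.int64(396), np.int64(327)) 77 X125 Y-0 Z78; (np.int64(393), np.int64(328)) 131 X127 Y-4 Z72; (np.int64(395), np.int64(328)) 74 X127 Y-1 Z77; (np.int64(397), np.int64(328)) 128 X124 Y3 Z74; (np.int64(392), np.int64(329)) 159 X132 Y-5 Z76; (np.int64(394), np.int64(329)) 77 X129 Y-2 Z74; (np.int64(396), np.int64(329)) 104 X128 Y2 Z76; (np.int64(393), np.int64(330)) 104 X132 Y-3 Z75; (np.int64(395), np.int64(330)) 88 X130 Y1 Z74; (np.int64(392), np.int64(331)) 120 X134 Y-4 Z73; (np.int64(394), np.int64(331)) 80 X132 
[... 13897 characters left out ...]
np.int64(282), np.int64(343)) 68 X131 Y48 Z53; (np.int64(284), np.int64(343)) 108 X127 Y44 Z44; (np.int64(279), np.int64(344)) 59 X137 Y54 Z60; (np.int64(281), np.int64(344)) 56 X132 Y53 Z58; (np.int64(283), np.int64(344)) 118 X130 Y41 Z33; (np.int64(278), np.int64(345)) 124 X139 Y54 Z55; (np.int64(280), np.int64(345)) 41 X135 Y54 Z55; (np.int64(282), np.int64(345)) 120 X131 Y52 Z52; (np.int64(279), np.int64(346)) 77 X137 Y56 Z54; (np.int64(281), np.int64(346)) 98 X132 Y57 Z56; (np.int64(278), np.int64(347)) 165 X140 Y56 Z50; (np.int64(280), np.int64(347)) 127 X135 Y56 Z49; (np.int64(282), np.int64(347)) 191 X131 Y57 Z52; 
[0.61643666 0.33133308 0.04929911] [0.61590008 0.33073156 0.04950387]
```

Both views agree on the fork: the lower prong's top is at about 46.5 mm and the upper prong's outer face at about 62 mm. That puts the mouth at about 52.5 mm. bar_thick alone should bring the pointer to about 50.5 mm, so the narrow bar has to come off. I'll confirm this from closer.

```bash
cat >> h.py <<'E'
def go(x,y,z,yaw):
    "delta in tool axes (mm, deg) to tool-down pose with tool y at yaw (deg, mod 180)"
    s=r.get_state();Rc=R.from_quat(s['eef_rot']);p=s['tool_pos']
    best=None
    for k in (0,180,-180):
        a=np.radians(yaw+k);Y=np.array([np.cos(a),np.sin(a),0]);Z=np.array([0,0,-1.]);X=np.cross(Y,Z)
        rv=(Rc.inv()*R.from_matrix(np.c_[X,Y,Z])).as_rotvec(degrees=True)
        if best is None or np.linalg.norm(rv)<np.linalg.norm(best): best=rv
    print('t%.2f'%s['clock'],'tcp',p.round(4),'shift',(Rc.inv().apply(np.array([x,y,z])-p)*1000).round(1),'rot',best.round(1),'q7 %.2f'%s['q'][6],'open %.3f'%s['opening'],'F',s['contact_force'].round(1))
E
python3 - <<'E'
from h import *
a=last('scene');b=last('side')
for s,rg in ((a,(215,200,360,330)),(b,(255,210,365,280))):
    m=(s['frame'].max(2)<65);m[:rg[1]]=0;m[rg[3]:]=0;m[:,:rg[0]]=0;m[:,rg[2]:]=0
    q=onz(s,np.argwhere(m)[:,::-1],.003)[:,:2].astype(np.float32)
    rc=cv2.minAreaRect(q);print([np.round(t,3) for t in rc],cv2.boxPoints(rc).round(3).tolist())
go(.4462,.2599,.22,5.8)
E
```

```text
[array([ 0.574, -0.01 ]), array([0.195, 0.255]), np.float64(86.494)] [[0.4410000145435333, -0.10000000149011612], [0.6949999928474426, -0.11500000208616257], [0.7070000171661377, 0.07900000363588333], [0.453000009059906, 0.0949999988079071]]
[array([ 0.569, -0.009]), array([0.193, 0.254]), np.float64(86.269)] [[0.4359999895095825, -0.09700000286102295], [0.6899999976158142, -0.11299999803304672], [0.7020000219345093, 0.07900000363588333], [0.4490000009536743, 0.09600000083446503]]
t0.15 tcp [0.271  0.5627 0.2381] shift [-289.2 -196.8   18.4] rot [-0.1  0.  58.5] q7 -0.22 open 1.000 F [ 0.5  0.4 -0.3]
```

Emit:
{"name": "move_arm", "arguments": {
  "motion": [
    [-289, -197, 18, 0, 0, 58.5, 0.3],
    [-289, -197, 18, 0, 0, 58.5, 0.3],
    [-289, -197, 18, 0, 0, 58.5, 0.3],
    [-289, -197, 18, 0, 0, 58.5, 0.3],
    [-289, -197, 18, 0, 0, 58.5, 0.3]
  ],
  "newtons": 30
}}

```text
clock: 0.78
tool_pos: [0.428, 0.2912, 0.2226]
eef_rot: [0.641, 0.767, 0.0, 0.0]
contact_force: [0.7, 0.5, -0.6]
opening: 0.694
finger_force: 0.0
```

Run:
```python
from h import *
go(.4462,.2599,.22,5.8)
```

```text
t0.78 tcp [0.428  0.2912 0.2226] shift [-34.   12.3   2.6] rot [ 0.  -0.   4.4] q7 -0.47 open 0.694 F [ 0.7  0.5 -0.6]
```

Emit:
{"name": "move_arm", "arguments": {
  "motion": [
    [-34, 12, 2, 0, 0, 4.4, 0.3],
    [-34, 12, 2, 0, 0, 4.4, 0.3],
    [-34, 12, 2, 0, 0, 4.4, 0.3]
  ]
}}

```text
clock: 1.15
tool_pos: [0.4447, 0.2627, 0.2206]
eef_rot: [0.667, 0.745, 0.0, -0.001]
contact_force: [-0.4, 0.7, -0.1]
opening: 0.697
finger_force: 0.0
```

Run:
```python
from h import *
s=snap('wrist','w1')
go(.4462,.2599,.22,5.8)
a=np.radians(5.8);ex=np.array([np.cos(a),np.sin(a),0]);ey=np.array([-ex[1],ex[0],0]);c0=np.array([.487,.264,0])
P=cloud(s)-c0;X=P@ex;Y=P@ey;Z=P[:,:,2]
for nm,m in (('wall+',(Z>.12)&(Z<.135)&(Y>.02)&(X<.12)),('wall-',(Z>.12)&(Z<.135)&(Y<-.02)&(X<.12)),('bar',(Z>.085)&(Z<.1)&(abs(Y)<.037)&(abs(X)<.1)),('floor',(Z>.065)&(Z<.083)&(abs(Y)<.037)&(abs(X)<.1)),('upr',(Z>.057)&(Z<.068)&(X>.13)&(abs(Y)<.03)),('lowr',(Z>.035)&(Z<.053)&(X>.13)&(abs(Y)<.03))):
    if m.sum()>10: print(nm,m.sum(),'X',np.percentile(X[m],[2,50,98]).round(4),'Y',np.percentile(Y[m],[2,50,98]).round(4),'Z',np.median(Z[m]).round(4), np.polyfit(X[m],Y[m],1).round(4))
```

```text
t1.20 tcp [0.4445 0.2632 0.2206] shift [-3.5  1.3  0.6] rot [-0.  -0.1  0.5] q7 -0.47 open 0.702 F [ 0.  -0.2 -0.5]
wall+ 2689 X [-0.1039 -0.0037  0.1032] Y [0.0379 0.0401 0.0412] Z 0.1268 [-0.      0.0399]
wall- 2527 X [-0.0892 -0.0093  0.104 ] Y [-0.0432 -0.0405 -0.0395] Z 0.1262 [ 0.0009 -0.0409]
bar 3063 X [-0.0527 -0.0424 -0.0318] Y [-0.0333 -0.      0.0299] Z 0.0931 [-0.2312 -0.0104]
floor 21673 X [-0.0966  0.0096  0.0962] Y [-0.0356 -0.0027  0.0275] Z 0.0771 [-0.0008 -0.0031]
upr 390 X [0.1316 0.1436 0.1508] Y [0.0009 0.0134 0.0244] Z 0.0628 [-0.4867  0.0831]
lowr 324 X [0.1403 0.144  0.1488] Y [-0.0038  0.0075  0.019 ] Z 0.0469 [-0.1092  0.0234]
```

View pics/w1.png

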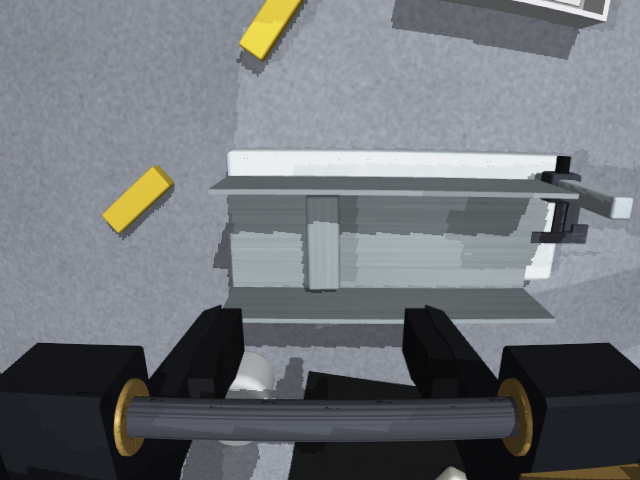

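The wrist view shows the narrow bar in the pan at (323,243), top at 93 mm, with the pan aligned to the tool. The fork prongs at (560,205) measure 62.8 and 46.9 mm, so the mouth is at about 53 mm and thick alone (about 50.5 mm) is the match. Now I take the narrow bar off.

Run:
```python
from h import *
go(.4449,.2597,.080,5.8)
```

```text
t1.20 tcp [0.4445 0.2632 0.2206] shift [-3.700e+00  1.000e-01  1.406e+02] rot [-0.  -0.1  0.5] q7 -0.47 open 0.702 F [ 0.  -0.2 -0.5]
```

Emit:
{"name": "move_arm", "arguments": {
  "motion": [
    [-4, 0, 50, 0, 0, 0.5, 0.3],
    [-4, 0, 100, 0, 0, 0.5, 0.3],
    [-4, 0, 130, 0, 0, 0.5, 0.3],
    [-4, 0, 140, 0, 0, 0.5, 0.3],
    [-4, 0, 140, 0, 0, 0.5, 0.3]
  ]
}}

```text
clock: 1.82
tool_pos: [0.4453, 0.2586, 0.0807]
eef_rot: [0.671, 0.742, 0.0, -0.0]
contact_force: [-0.1, 0.2, 0.6]
opening: 0.701
finger_force: 0.0
```

Emit:
{"name": "move_arm", "arguments": {
  "motion": [
    [0, 0, 0, 0, 0, 0, 0.85],
    [0, 0, 0, 0, 0, 0, 0.85],
    [0, 0, 0, 0, 0, 0, 0.85],
    [0, 0, 0, 0, 0, 0, 0.85]
  ]
}}

```text
clock: 2.33
tool_pos: [0.4459, 0.2578, 0.081]
eef_rot: [0.671, 0.741, 0.0, 0.0]
contact_force: [-0.3, -0.3, -0.1]
opening: 0.273
finger_force: 0.0
```

Emit:
{"name": "move_arm", "arguments": {
  "motion": [
    [0, 0, 0, 0, 0, 0, 1],
    [0, 0, 0, 0, 0, 0, 1],
    [0, 0, -8, 0, 0, 0, 1],
    [0, 0, -20, 0, 0, 0, 1],
    [0, 0, -50, 0, 0, 0, 1]
  ]
}}

```text
clock: 2.95
tool_pos: [0.445, 0.2572, 0.1309]
eef_rot: [0.671, 0.741, -0.001, -0.0]
contact_force: [-0.4, -0.3, -1.6]
opening: 0.247
finger_force: 29.9
```

Emit:
{"name": "move_arm", "arguments": {
  "motion": [
    [0, 0, -40, 0, 0, 0, 1],
    [0, 0, -60, 0, 0, 0, 1],
    [0, 0, -60, 0, 0, 0, 1]
  ]
}}

```text
clock: 3.32
tool_pos: [0.4466, 0.2582, 0.1926]
eef_rot: [0.671, 0.741, 0.002, 0.0]
contact_force: [-0.2, 1.1, -2.7]
opening: 0.248
finger_force: 29.9
```

Run:
```python
from h import *
go(.50,-.06,.13,5.8)
print(r.get_state()['finger_force'])
```

```text
t3.33 tcp [0.4466 0.2582 0.1926] shift [-322.    21.5   62. ] rot [ 0.2 -0.1 -0.1] q7 -0.46 open 0.248 F [-0.2  1.1 -2.7]
29.884044528007507
```

Emit:
{"name": "move_arm", "arguments": {
  "motion": [
    [-62, 5, 0, 0, 0, 0, 1],
    [-124, 10, 0, 0, 0, 0, 1],
    [-186, 15, 20, 0, 0, 0, 1],
    [-246, 20, 40, 0, 0, 0, 1],
    [-300, 21, 62, 0, 0, 0, 1]
  ]
}}

```text
clock: 3.95
tool_pos: [0.4963, -0.0406, 0.1274]
eef_rot: [0.671, 0.741, 0.0, -0.0]
contact_force: [0.8, 0.8, -1.8]
opening: 0.246
finger_force: 29.9
```

Emit:
{"name": "move_arm", "arguments": {
  "motion": [
    [-22, 0, 30, 0, 0, 0, 1],
    [-22, 0, 80, 0, 0, 0, 1],
    [-22, 0, 100, 0, 0, 0, 1],
    [-22, 0, 108, 0, 0, 0, 1]
  ]
}}

```text
clock: 4.45
tool_pos: [0.4971, -0.0605, 0.0188]
eef_rot: [0.671, 0.741, -0.001, -0.001]
contact_force: [0.1, -1.2, -1.8]
opening: 0.244
finger_force: 29.9
```

Run:
```python
from h import *
go(.50,-.06,.008,5.8)
```

```text
t4.45 tcp [ 0.4971 -0.0605  0.0188] shift [ 0.2  3.  10.8] rot [-0.2 -0.  -0.1] q7 0.05 open 0.244 F [ 0.1 -1.2 -1.8]
```

Emit:
{"name": "move_arm", "arguments": {
  "motion": [
    [0, 0, 6, 0, 0, 0, 1],
    [0, 0, 9, 0, 0, 0, 1],
    [0, 0, 11, 0, 0, 0, 1],
    [0, 0, 12, 0, 0, 0, 1]
  ]
}}

```text
clock: 4.95
tool_pos: [0.4987, -0.0607, 0.009]
eef_rot: [0.671, 0.741, 0.0, 0.0]
contact_force: [-0.5, 0.1, -2.2]
opening: 0.246
finger_force: 29.9
```

Emit:
{"name": "move_arm", "arguments": {
  "motion": [
    [0, 0, 1, 0, 0, 0, 1],
    [0, 0, 2, 0, 0, 0, 1],
    [0, 0, 2, 0, 0, 0, 1]
  ]
}}

```text
clock: 5.32
tool_pos: [0.4986, -0.0607, 0.007]
eef_rot: [0.671, 0.741, 0.0, 0.0]
contact_force: [-0.7, 0.1, 3.4]
opening: 0.246
finger_force: 29.9
```

Emit:
{"name": "move_arm", "arguments": {
  "motion": [
    [0, 0, 0, 0, 0, 0, 0.4],
    [0, 0, 0, 0, 0, 0, 0.4],
    [0, 0, -30, 0, 0, 0, 0.2],
    [0, 0, -90, 0, 0, 0, 0.0],
    [0, 0, -150, 0, 0, 0, 0.0]
  ]
}}

```text
clock: 5.95
tool_pos: [0.498, -0.0607, 0.1579]
eef_rot: [0.671, 0.741, -0.0, -0.0]
contact_force: [0.7, 0.5, 0.4]
opening: 0.793
finger_force: 0.0
```

Run:
```python
from h import *
go(.54,-.15,.22,-14.5)
```

```text
t5.95 tcp [ 0.498  -0.0607  0.1579] shift [-93.   32.9 -62.1] rot [-0.1  0.  20.2] q7 0.06 open 0.793 F [0.7 0.5 0.4]
```

Emit:
{"name": "move_arm", "arguments": {
  "motion": [
    [-45, 16, -50, 0, 0, 10, 0],
    [-93, 33, -62, 0, 0, 20, 0],
    [-93, 33, -62, 0, 0, 20, 0],
    [-93, 33, -62, 0, 0, 20, 0]
  ]
}}

```text
clock: 6.45
tool_pos: [0.5397, -0.1493, 0.218]
eef_rot: [0.79, 0.614, -0.0, -0.001]
contact_force: [0.2, 0.6, -0.4]
opening: 1.004
finger_force: 0.0
```

Run:
```python
from h import *
s=snap('wrist','w2')
P=cloud(s);Z=P[:,:,2]
near=(abs(P[:,:,0]-.52)<.11)&(abs(P[:,:,1]+.265)<.14)
for nm,lo,hi in (('top',.034,.046),('midt',.018,.027),):
    w=near&(Z>lo)&(Z<hi)
    q,l,st,ce=cv2.connectedComponentsWithStats(cv2.morphologyEx(w.astype(np.uint8),cv2.MORPH_OPEN,np.ones((3,3))))
    for i in range(1,q):
        if st[i,4]>150: print(nm,st[i,4],ce[i].round(0),'z',np.percentile(Z[l==i],[5,50,95]).round(4),[np.round(t,4) for t in cv2.minAreaRect(P[l==i][:,:2].astype(np.float32))])
# bar colour split: grey vs white
V=s['frame'].astype(int);g=near&(Z>.034)&(Z<.0415)
w=g;print('bright hist',np.histogram(V.max(2)[w],bins=range(80,260,15)))
m=(abs(P[:,:,0]-.50)<.05)&(abs(P[:,:,1]+.06)<.06)&(Z>.014)&(Z<.024);print('narrow',m.sum(),[np.round(t,4) for t in cv2.minAreaRect(P[m][:,:2].astype(np.float32))],np.median(Z[m])) if m.sum()>20 else 0
go(.533,-.211,.22,-14.5)
```

```text
top 4400 [334. 287.] z [0.0367 0.0383 0.0401] [array([ 0.535 , -0.2086]), array([0.0539, 0.0663]), np.float64(72.3176)]
top 473 [329. 322.] z [0.0349 0.0398 0.0413] [array([ 0.5217, -0.2385]), array([0.0071, 0.0438]), np.float64(72.5653)]
top 441 [325. 377.] z [0.0352 0.0398 0.0413] [array([ 0.5051, -0.292 ]), array([0.0078, 0.0433]), np.float64(72.4123)]
midt 253 [324. 365.] z [0.0185 0.0225 0.0264] [array([ 0.5059, -0.2892]), array([0.0023, 0.0431]), np.float64(73.2466)]
midt 1373 [327. 388.] z [0.0208 0.0223 0.0233] [array([ 0.5015, -0.3131]), array([0.0331, 0.0659]), np.float64(73.163)]
bright hist (array([   3,   37,   59,   47,   90,  121, 3626,  397,   45,   44,  370]), array([ 80,  95, 110, 125, 140, 155, 170, 185, 200, 215, 230, 245]))
narrow 2447 [array([ 0.4986, -0.0613]), array([0.0227, 0.0664]), np.float64(6.495)] 0.01919396508359783
t6.50 tcp [ 0.5395 -0.1485  0.2178] shift [-62.1   9.   -2.3] rot [-0.1 -0.1  0.3] q7 -0.03 open 0.998 F [ 0.  -0.4  0.7]
```

View pics/w2.png

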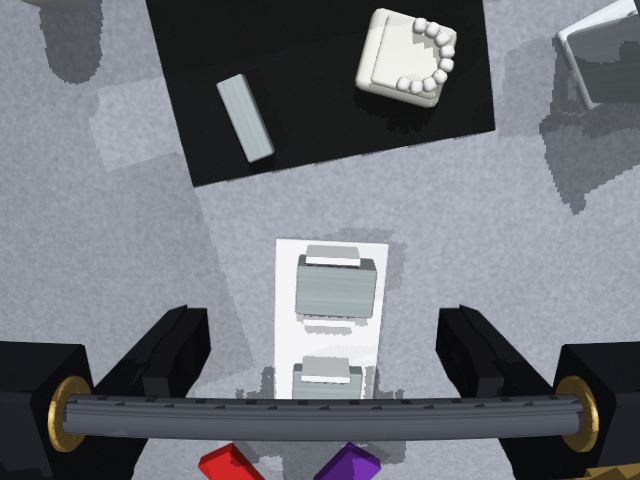

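The wrist view shows the thick bar in the near rack pocket at (336,288), top at 38 mm, with the mid bar behind it at (327,388). The narrow bar lies flat on the mat at (245,118).

Run:
```python
from h import *
go(.533,-.2125,.014,-17.6)
```

```text
t6.50 tcp [ 0.5395 -0.1485  0.2178] shift [-63.8   9.9 203.7] rot [-0.1 -0.   3.4] q7 -0.03 open 0.998 F [ 0.  -0.4  0.7]
```

Emit:
{"name": "move_arm", "arguments": {
  "motion": [
    [-50, 8, 30, 0, 0, 3.4, 0],
    [-64, 10, 80, 0, 0, 3.4, 0],
    [-64, 10, 130, 0, 0, 3.4, 0],
    [-64, 10, 145, 0, 0, 3.4, 0],
    [-64, 10, 145, 0, 0, 3.4, 0]
  ]
}}

```text
clock: 7.12
tool_pos: [0.534, -0.213, 0.0732]
eef_rot: [0.807, 0.59, -0.0, -0.001]
contact_force: [0.3, 0.8, -0.5]
opening: 1.001
finger_force: 0.0
```

Run:
```python
from h import *
go(.533,-.2125,.014,-17.6)
```

```text
t7.12 tcp [ 0.534  -0.213   0.0732] shift [ 0.2 -1.  59.2] rot [-0.1 -0.  -0. ] q7 0.03 open 1.001 F [ 0.3  0.8 -0.5]
```

Emit:
{"name": "move_arm", "arguments": {
  "motion": [
    [0, -1, 20, 0, 0, 0, 0],
    [0, -1, 42, 0, 0, 0, 0],
    [0, -1, 56, 0, 0, 0, 0],
    [0, -1, 59, 0, 0, 0, 0],
    [0, -1, 59, 0, 0, 0, 0]
  ],
  "newtons": 45
}}

```text
clock: 7.75
tool_pos: [0.5339, -0.2142, 0.0154]
eef_rot: [0.808, 0.59, 0.0, 0.0]
contact_force: [0.2, 0.4, -0.3]
opening: 1.002
finger_force: 0.0
```

Emit:
{"name": "move_arm", "arguments": {
  "motion": [
    [0, 0, 0, 0, 0, 0, 0.6],
    [0, 0, 0, 0, 0, 0, 0.6],
    [0, 0, 0, 0, 0, 0, 0.6],
    [0, 0, 0, 0, 0, 0, 0.6]
  ]
}}

```text
clock: 8.25
tool_pos: [0.5335, -0.2142, 0.015]
eef_rot: [0.808, 0.59, 0.0, 0.0]
contact_force: [-0.5, 0.1, 4.4]
opening: 0.747
finger_force: 45.0
```

Emit:
{"name": "move_arm", "arguments": {
  "motion": [
    [0, 0, -15, 0, 0, 0, 0.6],
    [0, 0, -50, 0, 0, 0, 0.6],
    [0, 0, -110, 0, 0, 0, 0.6],
    [0, 0, -120, 0, 0, 0, 0.6]
  ]
}}

```text
clock: 8.75
tool_pos: [0.5351, -0.215, 0.1381]
eef_rot: [0.808, 0.59, 0.002, 0.003]
contact_force: [0.8, -0.9, -7.1]
opening: 0.746
finger_force: 45.0
```

Run:
```python
from h import *
go(.535,.042,.12,-84.2)
```

```text
t8.75 tcp [ 0.5351 -0.215   0.1381] shift [244.7 -78.5  17.6] rot [ 0.3 -0.2 66.5] q7 0.03 open 0.746 F [ 0.8 -0.9 -7.1]
```

Emit:
{"name": "move_arm", "arguments": {
  "motion": [
    [49, -16, 0, 0, 0, 10, 0.6],
    [98, -32, 0, 0, 0, 20, 0.6],
    [147, -48, 0, 0, 0, 30, 0.6],
    [196, -64, 0, 0, 0, 40, 0.6],
    [245, -78, 0, 0, 0, 50, 0.6]
  ]
}}

```text
clock: 9.38
tool_pos: [0.5318, 0.0448, 0.1333]
eef_rot: [0.982, 0.19, -0.002, -0.0]
contact_force: [1.6, -0.1, -8.2]
opening: 0.742
finger_force: 45.0
```

Run:
```python
from h import *
go(.535,.042,.025,-84.2)
```

```text
t9.38 tcp [0.5318 0.0448 0.1333] shift [  2.3   3.9 108.2] rot [-0.   0.2 16.2] q7 -0.90 open 0.742 F [ 1.6 -0.1 -8.2]
```

Emit:
{"name": "move_arm", "arguments": {
  "motion": [
    [2, 4, 20, 0, 0, 10, 0.6],
    [2, 4, 60, 0, 0, 16, 0.6],
    [2, 4, 95, 0, 0, 16, 0.6],
    [2, 4, 108, 0, 0, 16, 0.6],
    [2, 4, 108, 0, 0, 16, 0.6]
  ]
}}

```text
clock: 10.0
tool_pos: [0.5361, 0.04, 0.0258]
eef_rot: [0.999, 0.055, -0.001, -0.0]
contact_force: [-0.2, -0.3, -8.4]
opening: 0.749
finger_force: 45.0
```

Run:
```python
from h import *
go(.535,.042,.012,-84.2)
```

```text
t10.00 tcp [0.5361 0.04   0.0258] shift [-0.9 -2.2 13.8] rot [-0.   0.1  0.5] q7 -0.99 open 0.749 F [-0.2 -0.3 -8.4]
```

Emit:
{"name": "move_arm", "arguments": {
  "motion": [
    [0, 0, 5, 0, 0, 0, 0.6],
    [0, 0, 9, 0, 0, 0, 0.6],
    [0, 0, 12, 0, 0, 0, 0.6],
    [0, 0, 14, 0, 0, 0, 0.6],
    [0, 0, 15, 0, 0, 0, 0.6]
  ]
}}

```text
clock: 10.62
tool_pos: [0.5371, 0.0401, 0.012]
eef_rot: [0.999, 0.055, 0.0, -0.0]
contact_force: [-1.6, 0.6, 4.2]
opening: 0.744
finger_force: 45.0
```

Emit:
{"name": "move_arm", "arguments": {
  "motion": [
    [0, 0, 0, 0, 0, 0, 0],
    [0, 0, 0, 0, 0, 0, 0],
    [0, 0, -20, 0, 0, 0, 0],
    [0, 0, -60, 0, 0, 0, 0],
    [0, 0, -110, 0, 0, 0, 0]
  ]
}}

```text
clock: 11.25
tool_pos: [0.5367, 0.04, 0.1226]
eef_rot: [0.999, 0.055, -0.0, -0.0]
contact_force: [1.1, 0.6, 0.1]
opening: 1.0
finger_force: 0.0
```

Emit:
{"name": "move_arm", "arguments": {
  "motion": [
    [0, 0, -50, 0, 0, -10, 0.1],
    [0, 0, -80, 0, 0, -20, 0.1],
    [0, 0, -80, 0, 0, -30, 0.1],
    [0, 0, -80, 0, 0, -40, 0.1],
    [0, 0, -80, 0, 0, -50, 0.1]
  ]
}}

```text
clock: 11.88
tool_pos: [0.5372, 0.0399, 0.2022]
eef_rot: [0.881, 0.474, 0.001, 0.0]
contact_force: [0.7, -0.5, 0.0]
opening: 0.905
finger_force: 0.0
```

Run:
```python
from h import *
go(.537,.01,.2,5.8)
```

```text
t11.88 tcp [0.5372 0.0399 0.2022] shift [-25.1  16.3   2.2] rot [  0.1  -0.  -39.2] q7 -0.51 open 0.905 F [ 0.7 -0.5  0. ]
```

Emit:
{"name": "move_arm", "arguments": {
  "motion": [
    [0, 0, 0, 0, 0, -10, 0.1],
    [0, 0, 0, 0, 0, -20, 0.1],
    [0, 0, 0, 0, 0, -30, 0.1],
    [0, 0, 0, 0, 0, -39, 0.1],
    [0, 0, 0, 0, 0, -39, 0.1]
  ]
}}

```text
clock: 12.5
tool_pos: [0.5371, 0.0397, 0.202]
eef_rot: [0.675, 0.738, 0.0, 0.0]
contact_force: [0.0, -1.1, 0.3]
opening: 0.901
finger_force: 0.0
```

Run:
```python
from h import *
s=snap('wrist');P=cloud(s);Z=P[:,:,2]
m=(abs(P[:,:,0]-.537)<.06)&(abs(P[:,:,1]-.04)<.07)&(Z>.028)&(Z<.042)
m=cv2.morphologyEx(m.astype(np.uint8),cv2.MORPH_OPEN,np.ones((3,3)))>0
c=cv2.minAreaRect(P[m][:,:2].astype(np.float32));print(m.sum(),[np.round(t,4) for t in c],np.median(Z[m]))
go(c[0][0],c[0][1],.012,5.8)
a=np.radians(5.8);t=np.array([.487,.264])+np.array([np.cos(a),np.sin(a)])*-.05;print('pan target',t)
```

```text
4948 [array([0.5372, 0.0407]), array([0.0441, 0.0662]), np.float64(5.8849)] 0.03516330482506777
t12.55 tcp [0.5371 0.0398 0.2019] shift [8.000e-01 1.000e-01 1.899e+02] rot [ 0.  -0.  -0.7] q7 -0.04 open 0.903 F [ 0.3 -0.2  0.7]
pan target [0.43725596 0.25894719]
```

Emit:
{"name": "move_arm", "arguments": {
  "motion": [
    [1, 0, 60, 0, 0, -0.7, 0.1],
    [1, 0, 115, 0, 0, -0.7, 0.1],
    [1, 0, 155, 0, 0, -0.7, 0.1],
    [1, 0, 180, 0, 0, -0.7, 0.1],
    [1, 0, 190, 0, 0, -0.7, 0.1]
  ]
}}

```text
clock: 13.18
tool_pos: [0.5364, 0.0409, 0.0104]
eef_rot: [0.67, 0.742, -0.001, -0.0]
contact_force: [-0.6, -0.6, 0.5]
opening: 0.9
finger_force: 0.0
```

Emit:
{"name": "move_arm", "arguments": {
  "motion": [
    [0, 0, 0, 0, 0, 0, 0.9],
    [0, 0, 0, 0, 0, 0, 0.9],
    [0, 0, 0, 0, 0, 0, 0.9],
    [0, 0, 0, 0, 0, 0, 0.9],
    [0, 0, 0, 0, 0, 0, 0.9]
  ]
}}

```text
clock: 13.8
tool_pos: [0.5375, 0.0411, 0.0124]
eef_rot: [0.669, 0.743, 0.001, 0.0]
contact_force: [0.5, -0.3, 5.5]
opening: 0.498
finger_force: 45.0
```

Emit:
{"name": "move_arm", "arguments": {
  "motion": [
    [0, 0, -20, 0, 0, 0, 0.9],
    [0, 0, -60, 0, 0, 0, 0.9],
    [0, 0, -115, 0, 0, 0, 0.9],
    [0, 0, -165, 0, 0, 0, 0.9],
    [0, 0, -180, 0, 0, 0, 0.9]
  ]
}}

```text
clock: 14.42
tool_pos: [0.5377, 0.041, 0.1945]
eef_rot: [0.669, 0.743, 0.002, 0.001]
contact_force: [-0.0, 0.4, -7.9]
opening: 0.494
finger_force: 45.0
```

Run:
```python
from h import *
go(.4373,.2589,.19,5.8)
```

```text
t14.43 tcp [0.5377 0.041  0.1945] shift [227.1 -77.3   4.2] rot [ 0.2 -0.   0.2] q7 -0.03 open 0.494 F [-0.   0.4 -7.9]
```

Emit:
{"name": "move_arm", "arguments": {
  "motion": [
    [50, -17, 0, 0, 0, 0, 0.9],
    [105, -36, 0, 0, 0, 0, 0.9],
    [160, -54, 0, 0, 0, 0, 0.9],
    [205, -70, 0, 0, 0, 0, 0.9],
    [227, -77, 0, 0, 0, 0, 0.9]
  ]
}}

```text
clock: 15.05
tool_pos: [0.4332, 0.2615, 0.19]
eef_rot: [0.667, 0.745, -0.002, -0.001]
contact_force: [0.9, -0.6, -6.9]
opening: 0.491
finger_force: 45.0
```

Emit:
{"name": "move_arm", "arguments": {
  "motion": [
    [0, 0, 0, 0, 0, 0, 0.9],
    [0, 0, 0, 0, 0, 0, 0.9]
  ]
}}

```text
clock: 15.3
tool_pos: [0.4363, 0.2572, 0.1907]
eef_rot: [0.67, 0.743, -0.002, 0.0]
contact_force: [0.1, 0.1, -6.7]
opening: 0.494
finger_force: 45.0
```

Run:
```python
from h import *
go(.4373,.2589,.105,5.8)
```

```text
t15.30 tcp [0.4363 0.2572 0.1907] shift [ 1.7  1.4 85.7] rot [-0.1  0.1  0.1] q7 -0.43 open 0.494 F [ 0.1  0.1 -6.7]
```

Emit:
{"name": "move_arm", "arguments": {
  "motion": [
    [1, 1, 20, 0, 0, 0, 0.9],
    [1, 1, 45, 0, 0, 0, 0.9],
    [1, 1, 65, 0, 0, 0, 0.9],
    [1, 1, 80, 0, 0, 0, 0.9],
    [1, 1, 86, 0, 0, 0, 0.9]
  ]
}}

```text
clock: 15.92
tool_pos: [0.4377, 0.2588, 0.1048]
eef_rot: [0.67, 0.743, -0.001, -0.0]
contact_force: [-0.3, 0.7, -7.4]
opening: 0.496
finger_force: 45.0
```

Emit:
{"name": "move_arm", "arguments": {
  "motion": [
    [0, 0, 4, 0, 0, 0, 0.9],
    [0, 0, 9, 0, 0, 0, 0.9],
    [0, 0, 14, 0, 0, 0, 0.9],
    [0, 0, 19, 0, 0, 0, 0.9],
    [0, 0, 24, 0, 0, 0, 0.9]
  ]
}}

```text
clock: 16.55
tool_pos: [0.438, 0.2602, 0.0817]
eef_rot: [0.669, 0.743, 0.001, 0.0]
contact_force: [-0.7, 0.3, -1.5]
opening: 0.493
finger_force: 45.0
```

Emit:
{"name": "move_arm", "arguments": {
  "motion": [
    [0, 0, 4, 0, 0, 0, 0.9],
    [0, 0, 8, 0, 0, 0, 0.9],
    [0, 0, 12, 0, 0, 0, 0.9],
    [0, 0, 14, 0, 0, 0, 0.9],
    [0, 0, 14, 0, 0, 0, 0.9]
  ]
}}

```text
clock: 17.18
tool_pos: [0.438, 0.2601, 0.0677]
eef_rot: [0.669, 0.743, 0.0, 0.0]
contact_force: [0.8, 0.7, -1.0]
opening: 0.496
finger_force: 45.0
```

Emit:
{"name": "move_arm", "arguments": {
  "motion": [
    [0, 0, 2, 0, 0, 0, 0.9],
    [0, 0, 4, 0, 0, 0, 0.9],
    [0, 0, 5, 0, 0, 0, 0.9],
    [0, 0, 5, 0, 0, 0, 0.9]
  ]
}}

```text
clock: 17.68
tool_pos: [0.438, 0.2601, 0.0627]
eef_rot: [0.669, 0.743, 0.0, 0.0]
contact_force: [1.4, 1.8, 0.4]
opening: 0.496
finger_force: 45.0
```

Emit:
{"name": "move_arm", "arguments": {
  "motion": [
    [0, 0, 0, 0, 0, 0, 0.4],
    [0, 0, 0, 0, 0, 0, 0.3],
    [0, 0, 0, 0, 0, 0, 0.3]
  ]
}}

```text
clock: 18.05
tool_pos: [0.4372, 0.2596, 0.0626]
eef_rot: [0.669, 0.743, -0.0, -0.0]
contact_force: [0.3, -0.2, -0.4]
opening: 0.701
finger_force: 0.0
```

Emit:
{"name": "move_arm", "arguments": {
  "motion": [
    [0, 0, -20, 0, 0, 0, 0.3],
    [0, 0, -60, 0, 0, 0, 0.3],
    [0, 0, -110, 0, 0, 0, 0.3],
    [0, 0, -160, 0, 0, 0, 0.3],
    [0, 0, -160, 0, 0, 0, 0.3]
  ]
}}

```text
clock: 18.68
tool_pos: [0.4394, 0.2609, 0.226]
eef_rot: [0.669, 0.743, 0.004, 0.001]
contact_force: [0.6, -0.1, 0.0]
opening: 0.699
finger_force: 0.0
```

Run:
```python
from h import *
s=snap('wrist','w3')
go(.437,.2589,.22,5.8)
a=np.radians(5.8);ex=np.array([np.cos(a),np.sin(a),0]);ey=np.array([-ex[1],ex[0],0]);c0=np.array([.487,.264,0])
P=cloud(s)-c0;X=P@ex;Y=P@ey;Z=P[:,:,2]
inn=(abs(Y)<.037)&(abs(X)<.1)
for nm,m in (('bar',inn&(Z>.078)&(Z<.095)),('floor',inn&(Z>.04)&(Z<.065))):
    print(nm,m.sum(),'X',np.percentile(X[m],[2,50,98]).round(4),'Y',np.percentile(Y[m],[2,98]).round(4),'Z',np.median(Z[m]).round(4))
m=(X>.125)&(X<.165)&(abs(Y)<.02)&(Z>.03);h,e=np.histogram(Z[m],bins=np.arange(.03,.09,.002));print({round(float(k)*1000,0):int(v) for k,v in zip(e,h) if v})
for lo,hi in((.043,.049),(.049,.055),(.06,.066)):
    w=m&(Z>lo)&(Z<hi);print(lo,w.sum(),np.median(Z[w]).round(4),'X',np.percentile(X[w],[5,95]).round(3),'Y',np.percentile(Y[w],[5,95]).round(3))
f=s['frame'];cv2.imwrite('pics/w3c.png',cv2.resize(f[130:300,440:640],(800,600)[:2],interpolation=cv2.INTER_CUBIC)[:,:,::-1])
```

```text
t18.73 tcp [0.4381 0.2602 0.224 ] shift [-1.2 -1.2  4. ] rot [ 0.2 -0.1  0.2] q7 -0.43 open 0.702 F [-0.3 -0.1 -0. ]
bar 5731 X [-0.0703 -0.0493 -0.0284] Y [-0.0301  0.0332] Z 0.0851
floor 15918 X [-0.0971  0.0225  0.0968] Y [-0.0357  0.0286] Z 0.0531
{42.0: 7, 44.0: 32, 46.0: 110, 48.0: 17, 50.0: 160, 52.0: 173, 58.0: 7, 60.0: 62, 62.0: 362, 64.0: 33}
0.043 161 0.047 X [0.14  0.148] Y [0.006 0.019]
0.049 338 0.052 X [0.126 0.145] Y [-0.005  0.008]
0.06 457 0.0629 X [0.141 0.15 ] Y [-0.005  0.019]
```

View pics/w3.png

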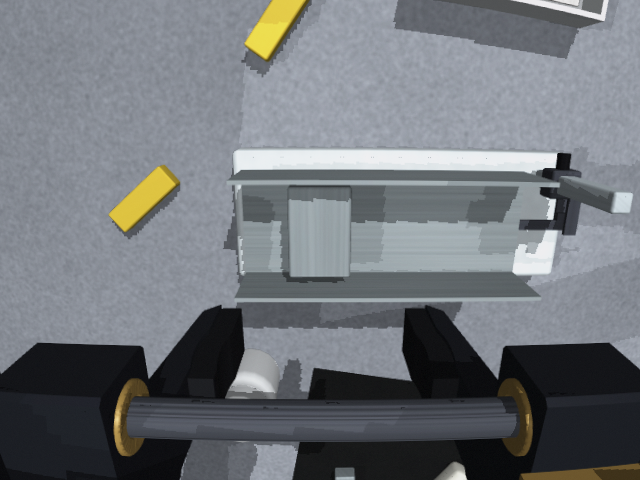

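The thick bar lies crosswise in the pan at (320,232). The pointer blade's top is at 52 mm, so its middle is at about 50.5 mm, with the prong faces at about 47 and 60 mm. One last check from the fixed cameras, with the arm raised.

Emit:
{"name": "move_arm", "arguments": {
  "motion": [
    [0, 0, -40, 0, 0, 0, 0.3],
    [-60, -30, -60, 0, 0, 0, 0.3],
    [-120, -60, -60, 0, 0, 0, 0.3],
    [-170, -90, -60, 0, 0, 0, 0.3],
    [-170, -90, -60, 0, 0, 0, 0.3]
  ]
}}

```text
clock: 19.35
tool_pos: [0.3621, 0.0774, 0.2815]
eef_rot: [0.672, 0.741, -0.003, -0.001]
contact_force: [0.7, 0.5, -0.5]
opening: 0.696
finger_force: 0.0
```

Run:
```python
from h import *
a=np.radians(5.8);ex=np.array([np.cos(a),np.sin(a),0]);ey=np.array([-ex[1],ex[0],0]);c0=np.array([.487,.264,0])
im=[]
for n,b in (('scene',(365,310,430,365)),('side',(265,300,330,355))):
    s=snap(n);P=cloud(s)-c0;X=P@ex;Y=P@ey;Z=P[:,:,2]
    for nm,m in (('blade/arm',(X>.112)&(X<.135)&(abs(Y)<.006)&(Z>.035)),('fork',(X>.138)&(X<.16)&(abs(Y)<.02)&(Z>.035))):
        h,e=np.histogram(Z[m],bins=np.arange(.034,.09,.002));print(n,nm,{round(float(k)*1000):int(v) for k,v in zip(e,h) if v})
    for nm,(x,y),z in (('narrow',(.4986,-.0613),.019),('model',(.634,-.04),.04)):
        m=(abs(P[:,:,0]+c0[0]-x)<.05)&(abs(P[:,:,1]+c0[1]-y)<.05)&(abs(Z-z)<.004)
        print(n,nm,m.sum())
    im.append(cv2.resize(s['frame'][b[1]:b[3],b[0]:b[2]],(400,338),interpolation=cv2.INTER_CUBIC))
cv2.imwrite('pics/e.png',np.hstack(im)[:,:,::-1]);st=r.get_state();print(st['clock'],st['tool_pos'])
```

```text
scene blade/arm {44: 1, 46: 2, 48: 7, 50: 28, 52: 6}
scene fork {42: 2, 44: 9, 46: 7, 48: 11, 50: 4, 52: 4, 56: 2, 58: 9, 60: 32, 62: 24, 64: 5, 66: 2}
scene narrow 212
scene model 129
side blade/arm {46: 3, 48: 7, 50: 16, 52: 2}
side fork {58: 1}
side narrow 120
side model 81
19.45 [0.36497215 0.08067392 0.28193795]
```

View pics/e.png

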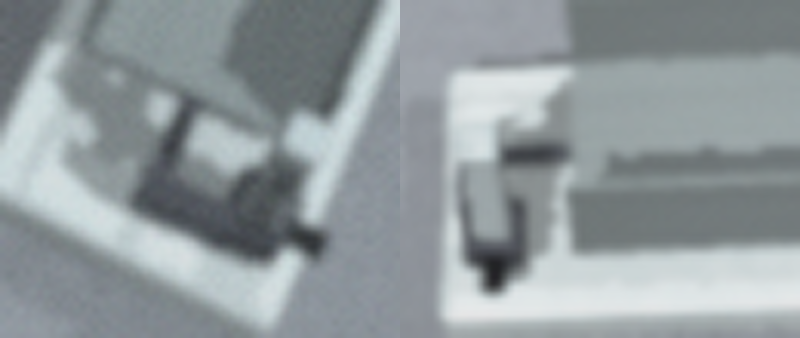

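In the scene crop the pointer arm at about (394,328) goes in under the upper prong and above the lower one, and the pan is at rest. Handing in.

```bash
python3 -c "
from h import *
print(finish_job())"
```

```text
the job is handed in; nothing more can be done
None
```

I handed the job in at about 19.5 s, with no verdict returned: bar_thick lies alone and crosswise in the pan, the pointer rests between the prongs about 3 mm below the fork's middle (limit 5 mm), bar_narrow is flat on the mat and bar_mid is still in the rack.

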